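# Slide a plate to its saw line and swing the keeper over

### The job

Push the aluminium plate along the top of the wooden sawing block with the fingertips until its red-painted end, and only that, hangs out over the block's steel-edged far side, square to it and with the plate's whole width still on the block. Then push the blue keeper arm by its black peg round across the plate, all the way to its stop, leaving the plate where you set it. Never lift the plate, and leave everything else on the table where it is.

Things in the scene. Friction and masses are not known exactly. Their poses are not given: they have to be found in the camera images.
- plate: loose flat aluminium plate, 150 (x) x 90 (y) x 6 mm, 0.15 to 0.3 kg, lying on the sawing block. Origin at the centre of its underside; x along its length to the red end (x = 45 to 75 mm, full width); z up. Starts wholly on the block, red end away from the robot, up to 0.2 rad askew, red end about 10 to 65 mm short of the far edge.
- plate_line (a point): point on the plate's top face at the middle of the line where bare metal meets red paint: plate frame (45, 0, 6) mm. Wanted over the block's far edge.
- saw_block: fixed block, wood with a dark steel strip along its far edge; 260 (x) x 170 (y) x 60 mm high. Origin at the centre of its underside; x to the far, steel-edged side (face at x = 130 mm), y left, z up. On its left a grey bracket (x 45 to 95, y 85 to 130 mm, as high as the block) carries the keeper's upright pivot pin: axis at x = 70, y = 115 mm, top 86 mm above the table.
- block_edge (a point): middle of the block's far top edge (block frame 130, 0, 60 mm); axes as the block's: x outward over the drop, z up
- keeper (a joint): angle (rad) of the keeper, a blue flat arm 20 mm wide swinging level about the block's pivot pin, 72 to 80 mm above the table (6 mm clear over the plate). At 0 it points from the pivot along the block's -x; it grows as it swings inward; at 1.57 it points along the block's -y, across the plate. Stops at -0.6 and 1.6; starts at -0.5 to 0. Friction about 1 N at the peg; stays where left.
- keeper_peg (a point): top centre of the upright black peg on the keeper, 130 mm from the pivot axis; peg 12 mm in diameter, standing from 80 to 110 mm above the table. Push it sideways.
- jar: closed glass jar with a yellow cap, 56 mm across, 70 mm tall, standing to the right of the sawing block. Loose; origin at the centre of its underside. Leave it alone.
- tape_roll: grey tape roll lying flat, 90 mm across, 40 mm tall, to the right of the block. Loose; origin at the centre of its underside. Leave it alone.
- screwdriver: screwdriver with orange handle lying close along the right side of the block. Loose; origin at the centre of its underside. Leave it alone.
- hammer: hammer lying on the left part of the table. Loose; origin at the centre of its underside. Leave it alone.
- wrench: wrench lying on the left part of the table, nearer the robot. Loose; origin at the centre of its underside. Leave it alone.
- spray_can: green spray can, 60 mm across, 170 mm tall, standing at the far left. Loose; origin at the centre of its underside. Leave it alone.
- parts_bin: open yellow parts bin, 130 x 110 x 60 mm, on the right part of the table. Loose; origin at the centre of its underside. Leave it alone.
Things that resemble listed ones, but are neither listed nor needed, are in the scene too. There is more than one size of the plate; the job needs the smallest.

How it is judged:
By the outcome, as a careful person would: the job done as asked, in the order asked, and still so for the second after the job is handed in, with the robot touching nothing.
It also fails if it takes over 66 s, if anything falls off the work surface, if the arm or the gripper's body presses on something with over 40 N, if the wrist force passes 120 N, or if a joint passes its speed limit or range.

### The arm

A 6-joint arm with a two-finger parallel gripper is mounted at the origin on the work surface. World frame = base frame: x ahead of the robot, y to its left, z up, the work surface at z = 0. Lengths are in mm, angles in rad, forces in N, time in s.
With the tool pointing down it reaches from about 275 to 750 mm from the base axis. Payload 10.2 kg.
Tool frame: the origin (TCP) lies midway between the tips of the shut fingers; the grasp point (between the pads) lies 19 mm behind it (ctrl.pinch_z is the distance from the TCP to the grasp point, in mm); x points along the fingers, z is the direction in which the jaws open and shut, and the axes are right-handed (so a half turn about x gives the same grasp; the last joint's range is limited). The gripper opens to 85 mm and grips with 20 to 120 N. Pads are 22 mm wide; open, the fingers measure 114 mm over their backs; the gripper's body (76 mm by 85 mm) begins 54 mm behind the grasp point. The pads swing forward as they close: fully open they stand 13 mm farther back than shut.
Start: joints at [0.887, 0.313, 1.498, -0, 1.331, -0.223], TCP at [233.462, 470.241, 231.294] pointing down, gripper open.
Joint ranges: [-2.94, 2.94], [-0.97, 2.17], [0.19, 2.56], [-1.23, 4.37], [0.02, 3.11], [-2.88, 2.88]. Speed limits (rad/s): [2.39, 2.39, 3.01, 3.14, 3.14, 3.14].

### API

Orientations are given as a unit quaternion [w, x, y, z].
In Python, from rig import ctrl, capture, workorder, nets gives the robot as it stands. The module is installed in compiled form; this text tells all that it offers.
- The arm moves only by the tool send_rows, never from a script. Its argument "rows" is text: rows parted by semicolons, each of 5 numbers parted by spaces: the opening, from 0 (shut) to 1 (fully open), then the shift along the tool's x, y, z in cm, then the turn about the tool's x in units of 5 degrees (1.0 is 5 degrees). In form: grip x y z yaw; .... A call has 1 to 12 rows; each row is the pose to reach, as a shift and turn from the pose commanded when the call began, along the tool's axes at that moment; what a row does not reach only later rows make up. A row lasts 1/10 s, in which the tool goes at most 50 mm and 8.59 degrees, less where a joint would pass 70% of its speed; a pose out of reach is approached as far as the arm can. A call with a gripper value outside its range is refused whole. The fingers move at their own pace and stop on an object; "grip_force" is the grip in N (left out, the last holds). Time passes only in rows, so rows that repeat a pose let the fingers close. It gives the time, the measured TCP pose, the force and the opening at its end, in the units of the state.
- ctrl.sense(): the state, without advancing time (a new reading comes with each control period).
- capture(name): name is "scene" or "top"; returns a dict with "pixels" (384x512x3 uint8, red, green, blue), "intrinsics" (3x3 intrinsics, pixels), "view" (4x4, takes a point from world to camera coordinates). Camera axes: x right, y down, z forward; pixel columns grow to the right and rows downward; lengths in mm; the calibration is good to about 2 mm. A picture is of the moment at which its call begins. There is no depth.
- workorder.finish_job(): hands the job in, once; it reports no verdict.
Trained networks look in a picture, given as the dict that the camera call returned (one of the last four; its "shot" number tells which), for a name from the list of things; names that differ only in an ending like _2 or _b are one class to them, and where a whole thing is asked for, a point or a joint stands for the part that bears it (a point fixed in the world has none). Each returns a list of dicts, best first, with "confidence" (0 to 1); they miss things now and then, are a little off and sometimes report something else, mostly with a low value. They report only what shows in the picture. A call takes as long as a camera call. They do not tell look-alikes from the thing itself.
- nets.boxes_of(picture, target): "location" ([x, y, z] in mm, in world coordinates, good to about 4 mm: the middle of the surface that is visible of it).
- nets.spot_point(picture, target): "location" ([x, y, z] in mm, in world coordinates, good to about 4 mm: a listed point, or the origin of a listed thing).
The state is a dict: "time_s": time; "joints": joint angles; "dq": joint speeds; "tau": joint torques, N m; "eef_pos": TCP position; "ee_rot": TCP orientation; "force": force on the tool from outside, world axes, zero at the start; "wrist_torque": the same for the moment, N m; "grip_width": opening from 0.0 (shut) to 1.0 (fully open).
Only numpy, scipy, OpenCV 4.12 (cv2) and the standard library are available. Lean on these libraries where they do the work, as an engineer would, in place of code of your own. Each camera call takes 0.05 s, during which the arm holds its last target.

## Working session

There is one attempt and no reset: what is moved stays moved. The work goes in short steps, Python scripts to look and compute and a tool call to move; the robot and the scene stay as the last step left them, time stands still between calls to the robot, and variables do not carry over. Pictures are saved under pics/ and viewed, and the job is handed in when it is done.

Besides the shell and the picture viewer there is one more tool, called after "Request:" by a JSON object that holds its "name" and its "arguments". send_rows: Moves the arm, as the interface text tells. Its arguments: {"type":"object","properties":{"rows":{"type":"string"},"grip_force":{"type":"number"}},"required":["rows"]}

```bash
mkdir -p pics; python3 - <<'E'
from rig import ctrl,capture,nets
import cv2
for n in("scene","top"):
    p=capture(n); cv2.imwrite(f"pics/{n}0.png",p["pixels"][:,:,::-1])
    print(n,p["intrinsics"].tolist(),p["view"].round(4).tolist() if hasattr(p["view"],'round') else p["view"])
    for t in("plate","plate_line","saw_block","block_edge","keeper","keeper_peg"):
        try:
            print(t,[([round(float(v)) for v in d["location"]],round(d["confidence"],2)) for d in nets.spot_point(p,t)][:4])
        except Exception as e: print(t,e)
print(ctrl.sense())
E
```

```text
scene [[422.65036106910577, 0.0, 245.6202196442207], [0.0, 422.65036106910577, 191.5826313207812], [0.0, 0.0, 1.0]] [[-0.7975, 0.6032, -0.0114, 440.3662], [0.419, 0.5401, -0.7299, -164.1938], [-0.4341, -0.5868, -0.6835, 1790.6714], [0.0, 0.0, 0.0, 1.0]]
plate [([482, 228, 1], 0.75), ([578, -43, 63], 0.7), ([315, -284, -1], 0.66), ([534, -475, 2], 0.34)]
plate_line [([426, 262, 11], 0.73), ([623, -29, 63], 0.7), ([373, -274, 7], 0.57)]
saw_block [([555, -39, 4], 0.85)]
block_edge [([685, -32, 62], 0.96), ([684, -232, -3], 0.19)]
keeper it knows: block_edge, hammer, jar, keeper_peg, parts_bin, plate, plate_line, saw_block, screwdriver, spray_can, tape_roll, wrench
keeper_peg [([492, 108, 111], 0.62)]
top [[393.98051173310785, 0.0, 255.14199535492722], [0.0, 393.98051173310785, 198.18479500431224], [0.0, 0.0, 1.0]] [[0.0941, -0.9956, 0.0026, -43.1272], [-0.9703, -0.0923, -0.2238, 559.293], [0.2231, 0.0186, -0.9746, 1148.5225], [0.0, 0.0, 0.0, 1.0]]
plate [([573, -40, 62], 0.98), ([312, -283, 3], 0.89), ([482, 231, -2], 0.77)]
plate_line [([421, 262, 10], 0.92), ([371, -276, 7], 0.65), (
[... 245 characters left out ...]
wrench
keeper_peg [([496, 111, 104], 0.81)]
{'time_s': 0.6, 'joints': array([ 8.86633719e-01,  3.12880935e-01,  1.49774128e+00,  2.42194009e-05,
        1.33099605e+00, -2.23411107e-01]), 'dq': array([ 0.00097052, -0.00056767, -0.00179536, -0.0005767 ,  0.00217388,
        0.00071105]), 'tau': array([-1.46080133e-04, -4.12023604e+01, -2.59835547e+01, -1.70901358e-04,
        5.97900362e-04, -2.09992983e-07]), 'eef_pos': array([233.43163862, 470.24065778, 231.28837875]), 'ee_rot': array([ 0.60095181, -0.37261201,  0.60097436,  0.37262184]), 'force': array([ 0.28402218,  0.34683288, -0.02906907]), 'wrist_torque': array([-0.01915983, -0.01030105, -0.02624618]), 'grip_width': 0.9996948691508838}
```

View pics/scene0.png

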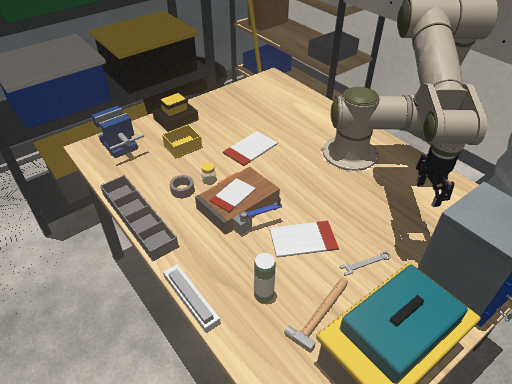

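View pics/top0.png

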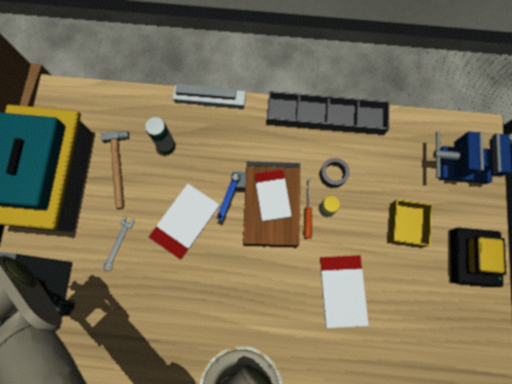

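```bash
python3 - <<'E'
import cv2
im=cv2.imread("pics/top0.png")[85:285,170:360]
cv2.imwrite("pics/top0c.png",cv2.resize(im,None,fx=3,fy=3,interpolation=cv2.INTER_CUBIC))
E
```

```text
(no output)
```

View pics/top0c.png

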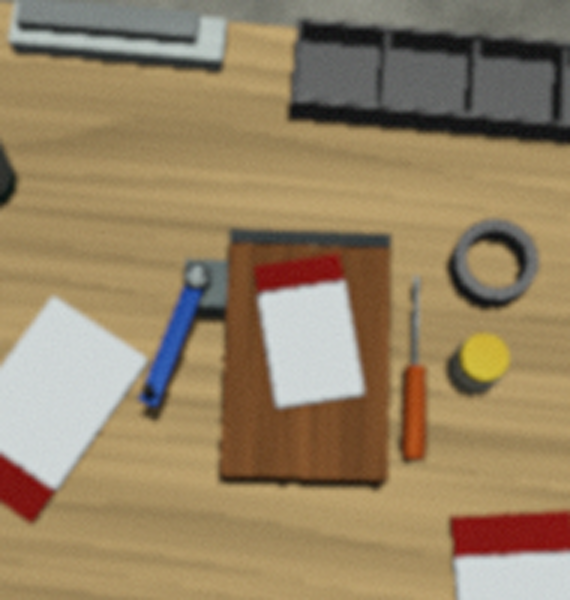

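Three plates show in the top picture: (273,195) on the block, and (185,220) and (344,290) on the table. The one on the block is the smallest, so it is the one to push, and the enlarged crop confirms it: red end toward the steel strip. Next I'll measure poses in rectified views.

```bash
cat > h.py <<'E'
import numpy as np,cv2
from rig import ctrl,capture,nets
X0,Y0,S=400,200,3   # rectified: row = (X1-x)*S, col=(Y0-y)*S
X1=740
def K(p): return np.array(p["intrinsics"])@np.array(p["view"])[:3]
def rect(p,z,w=330,h=370):
    P=K(p); H=np.column_stack([P[:,0],P[:,1],P[:,2]*z+P[:,3]])
    A=np.array([[0,-1/S,X1],[-1/S,0,Y0-50],[0,0,1]],float) # (col,row)->(x,y)
    A=np.array([[0,-1/S,X1],[-1/S,0,Y0-50],[0,0,1]])
    return cv2.warpPerspective(p["pixels"],H@A,(w*S,h*S),flags=cv2.INTER_CUBIC|cv2.WARP_INVERSE_MAP)
def r2w(c,r): return X1-r/S, Y0-50-c/S
def line(im,f,cross,pts_dir):
    pass
def masks(R):
    f=R.astype(float); r,g,b=f[...,0],f[...,1],f[...,2]
    white=(np.minimum(np.minimum(r,g),b)>150)
    red=(r>90)&(g<60)&(b<60)&(r-g>70)
    return white,red
def big(m):
    c,_=cv2.findContours(m.astype(np.uint8),cv2.RETR_EXTERNAL,cv2.CHAIN_APPROX_NONE)
    return c
E
python3 - <<'E'
from h import *
for n in("top","scene"):
    p=capture(n)
    for z in(60,66):
        R=rect(p,z); cv2.imwrite(f"pics/r_{n}{z}.png",cv2.resize(R,None,fx=.55,fy=.55,interpolation=cv2.INTER_AREA)[:,:,::-1])
    np.save(f"{n}0.npy",R)
    R=rect(p,66); 
    for nm,x,y in (("plate",560,-40),("red",634,-26),("wood",480,-40),("steel",684,-40),("table",500,-200),("table far",715,-40)):
        print(n,nm,R[int((X1-x)*S),int((150-y)*S)])
E
```

```text
top plate [206 213 213]
top red [126  22  17]
top wood [123  77  42]
top steel [132 114  85]Traceback (most recent call last):
  File "<stdin>", line 9, in <module>
IndexError: index 1050 is out of bounds for axis 1 with size 990
```

View pics/r_top66.png

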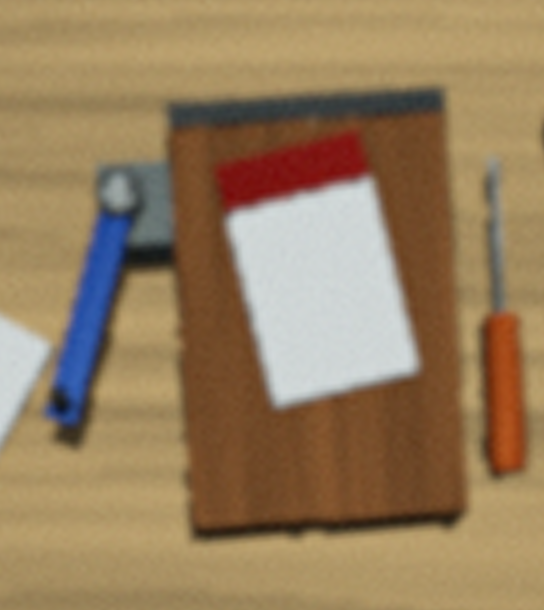

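```bash
cat >> h.py <<'E'
from scipy.ndimage import map_coordinates, gaussian_filter
def edge(p,a,b,z,reach=8,trim=.12,n=60):
    """a,b world xy approx ends of an edge at height z; subpixel refine. returns fitted points line (pt,dir)"""
    a,b=np.array(a,float),np.array(b,float)
    img=p["pixels"].astype(float); P=K(p)
    for it in range(3):
        d=(b-a)/np.linalg.norm(b-a); nrm=np.array([-d[1],d[0]])
        t=np.linspace(trim,1-trim,n); s=np.arange(-reach,reach+.01,.25)
        base=a+np.outer(t,b-a)
        W=base[:,None,:]+s[None,:,None]*nrm
        h=np.concatenate([W,np.full(W.shape[:2]+(1,),z),np.ones(W.shape[:2]+(1,))],-1)@P.T
        u,v=h[...,0]/h[...,2],h[...,1]/h[...,2]
        prof=np.stack([map_coordinates(img[...,c],[v,u],order=3) for c in range(3)],-1)
        prof=gaussian_filter(prof,(2,4,0))
        g=np.sqrt((np.gradient(prof,axis=1)**2).sum(-1))
        g=g*np.exp(-(s/(reach*.8))**2)
        k=g.argmax(1); g4=g**3
        w=np.abs(np.arange(len(s))[None]-k[:,None])<=10
        off=(g4*w*s).sum(1)/(g4*w).sum(1)
        q=base+off[:,None]*nrm
        vx,vy,x0,y0=cv2.fitLine(q.astype(np.float32),cv2.DIST_HUBER,0,.01,.01).ravel()
        dd=np.array([vx,vy]); dd*=np.sign(dd@d); c=np.array([x0,y0])
        a=c+dd*((a-c)@dd); b=c+dd*((b-c)@dd); reach=max(4,reach*.7)
    return c,dd
def inter(l1,l2):
    t=np.linalg.solve(np.column_stack([l1[1],-l2[1]]),l2[0]-l1[0]); return l1[0]+t[0]*l1[1]
def quad(p,C,z,**k):
    L=[edge(p,C[i],C[(i+1)%4],z,**k) for i in range(4)]
    return np.array([inter(L[i-1],L[i]) for i in range(4)]),L
def rectc(o,th,L,Wd,cx=0):
    c,s=np.cos(th),np.sin(th);R=np.array([[c,-s],[s,c]])
    return np.array([[cx+L/2,Wd/2],[cx+L/2,-Wd/2],[cx-L/2,-Wd/2],[cx-L/2,Wd/2]])@R.T+o
def fl(c,r): return X1-r/.55/S,150-c/.55/S
E
python3 - <<'E'
from h import *
for n in("top","scene"):
    p=capture(n)
    Bl=[fl(170,105),fl(443,92),fl(465,515),fl(195,530)]
    q,L=quad(p,Bl,60)
    ang=[np.arctan2(l[1][1],l[1][0]) for l in L]
    print(n,"block",q.round(1).tolist(),"ang",np.round(ang,3),"ctr",q.mean(0).round(1),[np.linalg.norm(q[i]-q[(i+1)%4]).round(1) for i in range(4)])
    Pl=[fl(217,168),fl(360,132),fl(420,372),fl(275,408)]
    q,L=quad(p,Pl,66)
    ang=[np.arctan2(l[1][1],l[1][0]) for l in L]
    print(n,"plate",q.round(1).tolist(),"ang",np.round(ang,3),"ctr",q.mean(0).round(1),[np.linalg.norm(q[i]-q[(i+1)%4]).round(1) for i in range(4)])
    R=rect(p,66)
    cv2.imwrite(f"pics/r_{n}66b.png",cv2.resize(R,None,fx=.55,fy=.55,interpolation=cv2.INTER_AREA)[:,:,::-1])
    print([(d["location"],d["confidence"]) for d in nets.spot_point(p,"keeper_peg")])
E
```

```text
top block [[678.7000122070312, 48.900001525878906], [688.7000122070312, -120.69999694824219], [423.8999938964844, -134.1999969482422], [413.5, 35.400001525878906]] ang [-1.512 -3.091  1.632  0.051] ctr [551.2 -42.7] [np.float32(169.9), np.float32(265.1), np.float32(170.0), np.float32(265.5)]
top plate [[638.9000244140625, 21.100000381469727], [661.0, -68.4000015258789], [515.2000122070312, -105.19999694824219], [492.79998779296875, -16.200000762939453]] ang [-1.329 -2.894  1.818  0.25 ] ctr [577.  -42.1] [np.float32(92.2), np.float32(150.4), np.float32(91.8), np.float32(150.8)]
[]
scene block [[680.7000122070312, 49.5], [690.7999877929688, -119.19999694824219], [432.1000061035156, -134.3000030517578], [421.8999938964844, 34.599998474121094]] ang [-1.511 -3.083  1.631  0.058] ctr [556.4 -42.3] [np.float32(169.0), np.float32(259.1), np.float32(169.2), np.float32(259.2)]
scene plate [[639.9000244140625, 19.200000762939453], [661.9000244140625, -67.69999694824219], [516.7999877929688, -104.69999694824219], [494.0, -16.600000381469727]] ang [-1.323 -2.892  1.825  0.241] ctr [578.1 -42.5] [np.float32(89.6), np.float32(149.7), np.float32(91.0), np.float32(150.3)]
[([493.0, 106.9, 110.0], 0.63)]
```

View pics/r_scene66b.png

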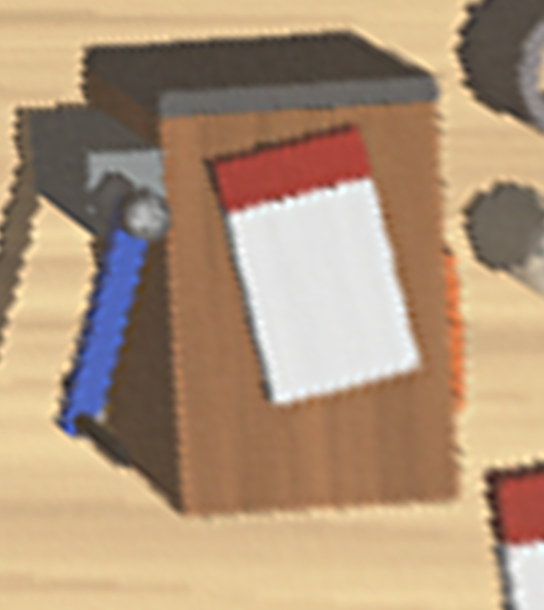

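```bash
cat >> h.py <<'E'
from scipy.spatial.transform import Rotation as Ro
BO=np.array([554.9,-42.9]);BY=0.058
def b2w(x,y): c,s=np.cos(BY),np.sin(BY); return BO+np.array([c*x-s*y,s*x+c*y])
def w2b(w): c,s=np.cos(BY),np.sin(BY); d=np.array(w)[:2]-BO; return np.array([c*d[0]+s*d[1],-s*d[0]+c*d[1]])
def st():
    s=ctrl.sense(); q=s["ee_rot"]; R=Ro.from_quat([q[1],q[2],q[3],q[0]]).as_matrix()
    return s,R
def plan(*tg,jaw=None):
    s,R=st()
    print("pos",s["eef_pos"].round(1),"blk",w2b(s["eef_pos"]).round(1),"F",s["force"].round(1),"g",round(s["grip_width"],3),"t",round(s["time_s"],1),"j6",s["joints"][5].round(2))
    print("R",R.round(3).tolist())
    for t in tg: print(t,"-> cm",(R.T@(np.array(t)-s["eef_pos"])/10).round(2))
    if jaw is not None:
        d=np.array([np.cos(jaw),np.sin(jaw),0]); v=R.T@d; a=np.arctan2(-v[1],v[2]); # turn about x taking z->v
        a=(a+np.pi/2)%np.pi-np.pi/2
        print("yaw units",np.degrees(a)/5, "alt",np.degrees(a-np.sign(a)*np.pi)/5)
E
python3 - <<'E'
from h import *
w=b2w(-90,-3)
plan((*w,231),(*w,130),(*w,75),jaw=BY+np.pi/2)
E
```

```text
pos [233.4 470.3 231.3] blk [-291.2  530.9] F [-1.5  0.1  0.4] g 1.0 t 0.8 j6 -0.22
R [[0.0, -0.896, 0.445], [0.0, 0.445, 0.896], [-1.0, 0.0, 0.0]]
(np.float64(465.2252400283059), np.float64(-51.112029226631535), 231) -> cm [ 3.000e-02 -4.394e+01 -3.639e+01]
(np.float64(465.2252400283059), np.float64(-51.112029226631535), 130) -> cm [ 10.13 -43.94 -36.39]
(np.float64(465.2252400283059), np.float64(-51.112029226631535), 75) -> cm [ 15.63 -43.94 -36.39]
yaw units -5.944630043323841 alt 30.055369956676156
```

Request:
{"name": "send_rows", "arguments": {"rows": "0.6 0 -11 -9 -1.5;0.6 0 -22 -18 -3;0.6 0 -33 -27 -4.5;0.6 0 -43.94 -36.39 -5.94;0.6 0 -43.94 -36.39 -5.94;0.6 0 -43.94 -36.39 -5.94;0.6 0 -43.94 -36.39 -5.94;0.6 0 -43.94 -36.39 -5.94;0.6 0 -43.94 -36.39 -5.94;0.6 0 -43.94 -36.39 -5.94;0.6 0 -43.94 -36.39 -5.94;0.6 0 -43.94 -36.39 -5.94", "grip_force": 20}}

```text
time_s: 2.05
eef_pos: [465.9, -53.9, 231.3]
ee_rot: [-0.486, 0.514, -0.486, -0.514]
force: [-0.5, 1.7, -0.2]
grip_width: 0.603
```

```bash
python3 - <<'E'
from h import *
w=b2w(-90,-3)
plan((*w,231),(*w,130),(*w,75),jaw=BY+np.pi/2)
E
```

```text
pos [465.9 -53.9 231.3] blk [-89.5  -5.8] F [-0.5  1.7 -0.2] g 0.603 t 2.0 j6 -1.99
R [[0.0, -0.998, -0.056], [-0.0, -0.056, 0.998], [-1.0, -0.0, -0.0]]
(np.float64(465.2252400283059), np.float64(-51.112029226631535), 231) -> cm [0.03 0.05 0.28]
(np.float64(465.2252400283059), np.float64(-51.112029226631535), 130) -> cm [10.13  0.05  0.28]
(np.float64(465.2252400283059), np.float64(-51.112029226631535), 75) -> cm [15.63  0.06  0.29]
yaw units -0.024223494558357768 alt 35.97577650544164
```

Request:
{"name": "send_rows", "arguments": {"rows": "0.6 4 0 0.2 0;0.6 8 0 0.3 0;0.6 12 0 0.3 0;0.6 15.1 0 0.3 0;0.6 15.1 0 0.3 0;0.6 15.1 0 0.3 0;0.6 15.1 0 0.3 0"}}

```text
time_s: 2.75
eef_pos: [466.1, -48.4, 82.1]
ee_rot: [-0.486, 0.515, -0.485, -0.513]
force: [0.3, 0.1, 0.1]
grip_width: 0.596
```

```bash
python3 - <<'E'
from h import *
plan()
p=capture("scene"); im=p["pixels"][150:260,170:320,::-1]; cv2.imwrite("pics/s1.png",cv2.resize(im,None,fx=5,fy=5,interpolation=cv2.INTER_CUBIC))
E
```

```text
pos [466.1 -48.4  82.1] blk [-89.   -0.4] F [0.3 0.1 0.1] g 0.596 t 2.8 j6 -1.98
R [[0.003, -0.998, -0.058], [-0.001, -0.058, 0.998], [-1.0, -0.003, -0.001]]
```

View pics/s1.png

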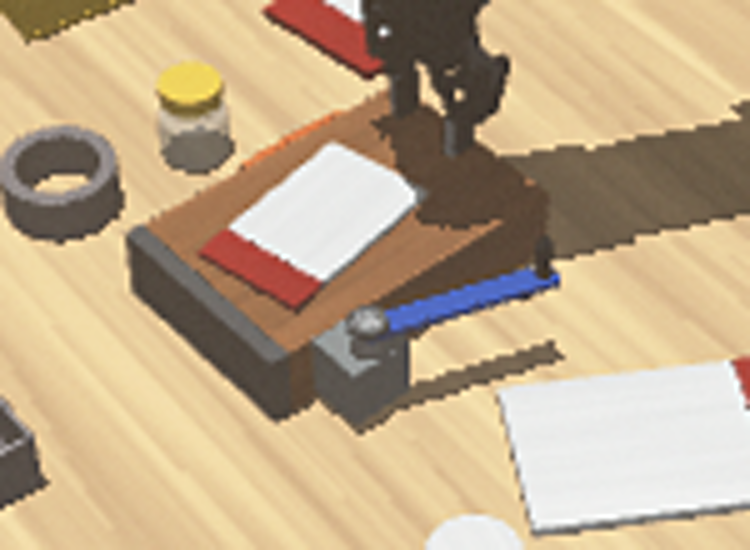

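Two fingers above the wood behind the plate (crop px ~(405,110) and (455,150)), clear of the keeper. Feeling down for the block top.

Request:
{"name": "send_rows", "arguments": {"rows": "0.6 0.8 0 -0.2 0;0.6 1.4 0 -0.2 0;0.6 1.6 0 -0.2 0;0.6 1.8 0 -0.2 0;0.6 1.8 0 -0.2 0;0.6 1.8 0 -0.2 0"}}

```text
time_s: 3.4
eef_pos: [465.2, -50.1, 62.4]
ee_rot: [-0.485, 0.514, -0.485, -0.514]
force: [-0.1, 0.2, 0.1]
grip_width: 0.6
```

Request:
{"name": "send_rows", "arguments": {"rows": "0.6 0.1 0 0 0;0.6 0.2 0 0 0;0.6 0.2 0 0 0;0.6 0.2 0 0 0"}}

```text
time_s: 3.8
eef_pos: [465.2, -50.1, 60.3]
ee_rot: [0.485, -0.514, 0.485, 0.514]
force: [0.5, 0.7, 0.7]
grip_width: 0.601
```

Request:
{"name": "send_rows", "arguments": {"rows": "0.6 0.1 0 0 0;0.6 0.15 0 0 0;0.6 0.15 0 0 0;0.6 0.15 0 0 0"}}

```text
time_s: 4.2
eef_pos: [465.1, -50.1, 58.8]
ee_rot: [0.485, -0.514, 0.485, 0.514]
force: [0.8, 0.1, 0.5]
grip_width: 0.597
```

Request:
{"name": "send_rows", "arguments": {"rows": "0.6 0.1 0 0 0;0.6 0.1 0 0 0;0.6 0.1 0 0 0"}}

```text
time_s: 4.5
eef_pos: [465.1, -50.1, 57.8]
ee_rot: [0.485, -0.514, 0.485, 0.514]
force: [-0.3, 0.4, -0.6]
grip_width: 0.596
```

Request:
{"name": "send_rows", "arguments": {"rows": "0.6 0.1 0 0 0;0.6 0.1 0 0 0;0.6 0.1 0 0 0"}}

```text
time_s: 4.8
eef_pos: [465.2, -50.1, 56.8]
ee_rot: [-0.485, 0.514, -0.485, -0.514]
force: [0.4, 0.3, -0.6]
grip_width: 0.605
```

Request:
{"name": "send_rows", "arguments": {"rows": "0.6 0.1 0 0 0;0.6 0.1 0 0 0;0.6 0.1 0 0 0"}}

```text
time_s: 5.1
eef_pos: [465.2, -50.1, 56.7]
ee_rot: [-0.485, 0.514, -0.485, -0.514]
force: [-4.1, 0.7, 13.8]
grip_width: 0.601
```

Request:
{"name": "send_rows", "arguments": {"rows": "0.6 0.1 0 0 0;0.6 0.1 0 0 0;0.6 0.1 0 0 0"}}

```text
time_s: 5.4
eef_pos: [465.3, -50.1, 56.7]
ee_rot: [-0.485, 0.514, -0.485, -0.514]
force: [-9.1, 1.9, 27.6]
grip_width: 0.6
```

Request:
{"name": "send_rows", "arguments": {"rows": "0.6 0.1 0 0 0;0.6 0.1 0 0 0;0.6 0.1 0 0 0"}}

```text
time_s: 5.7
eef_pos: [465.3, -50.1, 56.6]
ee_rot: [-0.485, 0.515, -0.485, -0.514]
force: [-14.0, 3.7, 40.3]
grip_width: 0.601
```

Request:
{"name": "send_rows", "arguments": {"rows": "0.6 -0.5 0 0 0;0.6 -0.5 0 0 0;0.6 -0.5 -1.0 0 0;0.6 -0.5 -1.6 0 0;0.6 -0.5 -2.1 0 0;0.6 -0.5 -2.6 0 0;0.6 -0.5 -3.1 0 0;0.6 -0.5 -3.6 0 0;0.6 -0.5 -4.1 0 0;0.6 -0.5 -4.6 0 0;0.6 -0.5 -4.8 0 0;0.6 -0.5 -4.8 0 0"}}

```text
time_s: 6.9
eef_pos: [513.4, -47.3, 58.8]
ee_rot: [-0.485, 0.514, -0.485, -0.514]
force: [0.5, 1.1, -1.2]
grip_width: 0.6
```

```bash
python3 - <<'E'
from h import *
plan()
for n in("top","scene"):
    p=capture(n); R=rect(p,66); cv2.imwrite(f"pics/a_{n}.png",cv2.resize(R,None,fx=.55,fy=.55,interpolation=cv2.INTER_AREA)[:,:,::-1])
E
```

```text
pos [513.4 -47.3  58.8] blk [-41.7  -2. ] F [ 0.5  1.1 -1.2] g 0.6 t 6.9 j6 -1.95
R [[0.0, -0.998, -0.058], [-0.0, -0.058, 0.998], [-1.0, -0.0, -0.0]]
```

View pics/a_top.png

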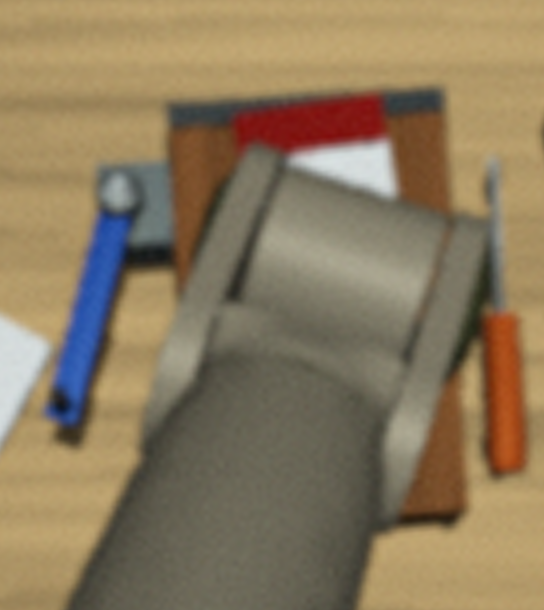

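View pics/a_scene.png

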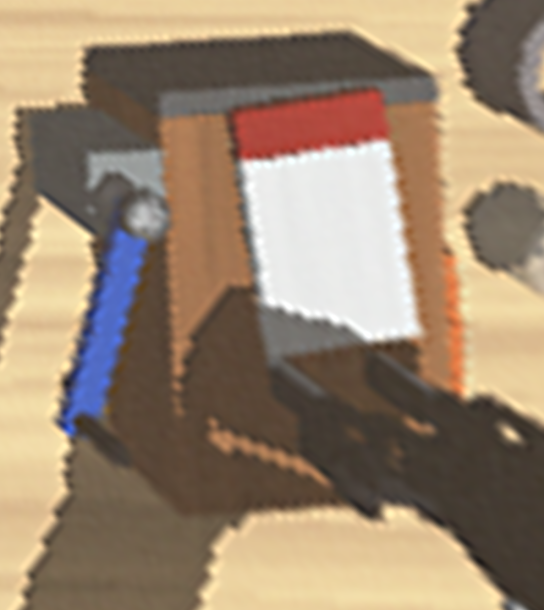

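Request:
{"name": "send_rows", "arguments": {"rows": "0.6 0 -0.4 0 0;0.6 0 -0.8 0 0;0.6 0 -1.2 0 0;0.6 0 -1.5 0 0;0.6 0 -1.5 0 0;0.6 0 -1.5 0 0"}}

```text
time_s: 7.6
eef_pos: [528.3, -46.5, 58.8]
ee_rot: [-0.485, 0.514, -0.485, -0.514]
force: [0.6, 0.4, -0.6]
grip_width: 0.597
```

```bash
cat >> h.py <<'E'
def fit_plate(p,o,yaw,sides=True):
    """fit red line/end/right,left edges in block frame start guess; o,yaw in block frame"""
    ow=b2w(*o); C=rectc(ow,BY+yaw,150,90)  # FL,FR,NR,NL
    c,s=np.cos(BY+yaw),np.sin(BY+yaw)
    ml=[np.array([45*c-s*e,45*s+c*e])+ow for e in(45,-45)]
    out={}
    def rep(n,l,ref):
        a=np.arctan2(l[1][1],l[1][0])-BY
        out[n]=(a,w2b(l[0]),l)
    for n,a,b in(("end",C[0],C[1]),("line",ml[0],ml[1]),("left",C[3]*.5+C[0]*.5,C[0]),("right",C[2]*.5+C[1]*.5,C[1])):
        l=edge(p,a,b,66,reach=7,n=40); rep(n,l,0)
    for n in("end","line"):
        a,c0,l=out[n]; 
        L=w2b(inter(l,out["left"][2])); Rr=w2b(inter(l,out["right"][2]))
        print("  ",n,"ang",round(a+np.pi/2,4),"left pt",L.round(1),"right pt",Rr.round(1),"mid x",round((L[0]+Rr[0])/2,1),"w",round(np.hypot(*(L-Rr)),1))
    print("   sides ang",round(out["left"][0],4),round(out["right"][0],4))
    f=edge(p,b2w(130,85),b2w(130,50),60,n=40,reach=6); g=edge(p,b2w(130,-50),b2w(130,-85),60,n=40,reach=6)
    print("   far edge x",w2b(f[0])[0].round(1),w2b(g[0])[0].round(1))
    return out
E
python3 - <<'E'
from h import *
plan()
for n in("top","scene"):
    p=capture(n); print(n)
    for y in(0.05,):
        fit_plate(p,(67,-3),y)
    R=rect(p,66); cv2.imwrite(f"pics/b_{n}.png",cv2.resize(R,None,fx=.55,fy=.55,interpolation=cv2.INTER_AREA)[:,:,::-1])
E
```

```text
pos [528.3 -46.5  58.8] blk [-26.8  -2. ] F [ 0.6  0.4 -0.6] g 0.597 t 7.6 j6 -1.94
R [[0.001, -0.998, -0.058], [-0.0, -0.058, 0.998], [-1.0, -0.001, -0.0]]
top
   end ang 0.0476 left pt [134.2  35.6] right pt [138.4 -51.4] mid x 136.3 w 87.1
   line ang -0.0995 left pt [115.   41.3] right pt [105.6 -52.8] mid x 110.3 w 94.5
   sides ang -0.2863 0.0436
   far edge x 129.9 129.7
scene
   end ang 0.0455 left pt [135.4  41.8] right pt [139.4 -46. ] mid x 137.4 w 87.9
   line ang 0.0552 left pt [104.4  40.4] right pt [109.4 -50.7] mid x 106.9 w 91.3
   sides ang 0.0459 0.1568
   far edge x 130.9 132.0
```

View pics/b_scene.png

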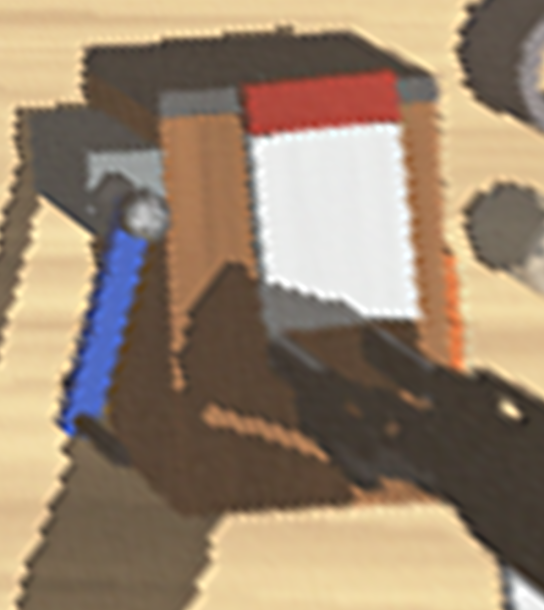

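Request:
{"name": "send_rows", "arguments": {"rows": "0.6 0 -0.4 0 0;0.6 0 -0.8 0 0;0.6 0 -1.2 0 0;0.6 0 -1.4 0 0;0.6 0 -1.4 0 0;0.6 0 -1.4 0 0"}}

```text
time_s: 8.3
eef_pos: [542.2, -45.7, 58.8]
ee_rot: [-0.485, 0.514, -0.485, -0.514]
force: [0.1, -0.6, 1.2]
grip_width: 0.598
```

```bash
python3 - <<'E'
from h import *
plan()
for n in("top","scene"):
    p=capture(n); print(n)
    fit_plate(p,(74.5,-3),0.01)
    R=rect(p,66); cv2.imwrite(f"pics/c_{n}.png",cv2.resize(R,None,fx=.55,fy=.55,interpolation=cv2.INTER_AREA)[:,:,::-1])
E
```

```text
pos [542.2 -45.7  58.8] blk [-12.8  -2.1] F [ 0.1 -0.6  1.2] g 0.598 t 8.3 j6 -1.93
R [[0.0, -0.998, -0.058], [-0.0, -0.058, 0.998], [-1.0, -0.0, -0.0]]
top
   end ang 0.0138 left pt [147.3  44.1] right pt [148.6 -49.7] mid x 148.0 w 93.8
   line ang -0.0245 left pt [121.2  42.2] right pt [119.  -48.5] mid x 120.1 w 90.7
   sides ang 0.0729 -0.0391
   far edge x 129.7 129.8
scene
   end ang -0.001 left pt [149.6  35.7] right pt [149.5 -42.7] mid x 149.6 w 78.4
   line ang 0.007 left pt [118.8  35.8] right pt [119.4 -49.2] mid x 119.1 w 85.0
   sides ang -0.004 0.2117
   far edge x 131.0 131.6
```

View pics/c_scene.png

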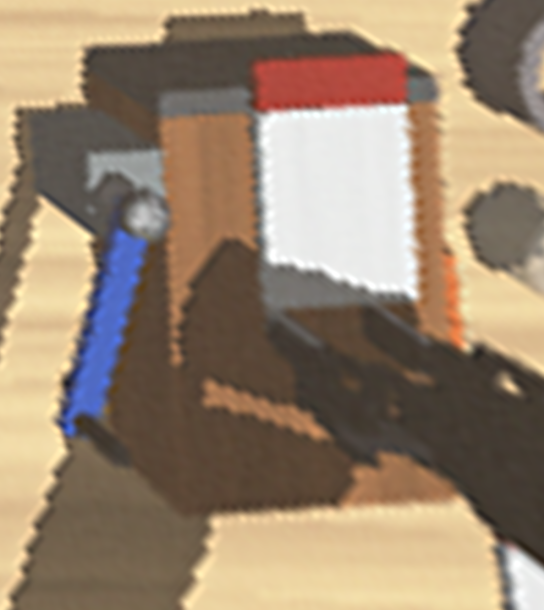

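Request:
{"name": "send_rows", "arguments": {"rows": "0.6 0 -0.3 0 0;0.6 0 -0.6 0 0;0.6 0 -0.9 0 0;0.6 0 -1.0 0 0;0.6 0 -1.0 0 0;0.6 0 -1.0 0 0"}}

```text
time_s: 9.0
eef_pos: [552.2, -45.1, 58.8]
ee_rot: [-0.485, 0.514, -0.485, -0.514]
force: [0.2, 0.5, -0.6]
grip_width: 0.598
```

```bash
python3 - <<'E'
from h import *
plan()
for n in("top","scene"):
    p=capture(n); print(n)
    fit_plate(p,(83.5,-6),0.0)
    R=rect(p,66); cv2.imwrite(f"pics/d_{n}.png",R[:400,250:900,::-1])
E
```

```text
pos [552.2 -45.1  58.8] blk [-2.8 -2. ] F [ 0.2  0.5 -0.6] g 0.598 t 9.0 j6 -1.92
R [[0.0, -0.998, -0.058], [-0.0, -0.058, 0.998], [-1.0, -0.0, -0.0]]
top
   end ang 0.006 left pt [157.3  42.3] right pt [157.9 -57.4] mid x 157.6 w 99.7
   line ang -0.0299 left pt [131.5  41.1] right pt [128.6 -56.9] mid x 130.0 w 98.0
   sides ang 0.0463 -0.0194
   far edge x 129.9 130.2
scene
   end ang 0.0246 left pt [158.7  31.8] right pt [160.8 -54.8] mid x 159.7 w 86.7
   line ang -0.0141 left pt [129.4  33.7] right pt [128.1 -54.4] mid x 128.7 w 88.1
   sides ang -0.0619 -0.0119
   far edge x 131.1 129.7
```

View pics/d_scene.png

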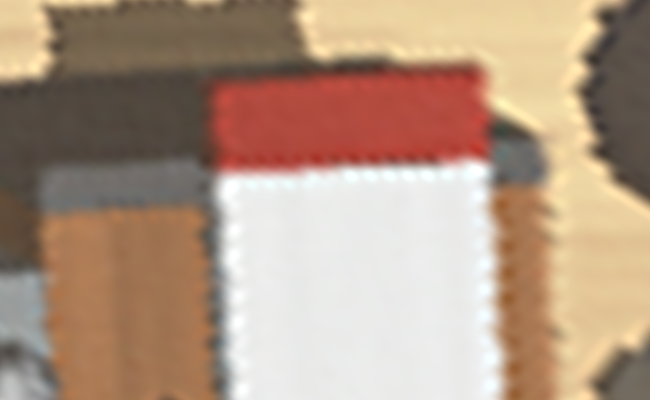

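View pics/d_top.png

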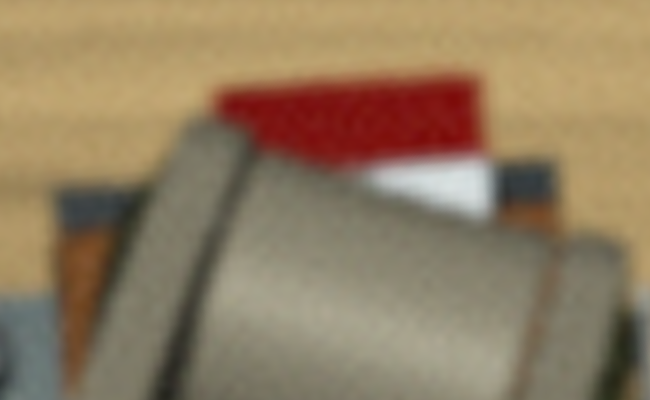

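Request:
{"name": "send_rows", "arguments": {"rows": "0.6 0 -0.1 0 0;0.6 0 -0.18 0 0;0.6 0 -0.18 0 0;0.6 0 -0.18 0 0;0.6 0 1 0 0;0.6 0 3.5 0 0;0.6 -4 3.5 0 0;0.6 -8 3.5 0 0;0.6 -8 8 15 0;0.6 -8 8 20 0;0.6 -8 8 20 0;0.6 -8 8 20 0"}}

```text
time_s: 10.3
eef_pos: [461.4, 146.7, 139.1]
ee_rot: [-0.486, 0.514, -0.485, -0.514]
force: [1.1, 0.5, 0.4]
grip_width: 0.601
```

```bash
python3 - <<'E'
from h import *
plan()
for n in("top","scene"):
    p=capture(n); print(n)
    fit_plate(p,(85,-7),0.0)
    R=rect(p,66); cv2.imwrite(f"pics/e_{n}.png",cv2.resize(R,None,fx=.55,fy=.55,interpolation=cv2.INTER_AREA)[:,:,::-1])
E
```

```text
pos [461.4 146.7 139.1] blk [-82.3 194.7] F [1.1 0.5 0.4] g 0.601 t 10.3 j6 -1.56
R [[0.001, -0.998, -0.057], [0.0, -0.057, 0.998], [-1.0, -0.001, 0.0]]
top
   end ang -0.0075 left pt [159.1  31.6] right pt [158.4 -57.1] mid x 158.8 w 88.7
   line ang 1e-04 left pt [130.8  32.1] right pt [130.8 -58.4] mid x 130.8 w 90.4
   sides ang -0.0165 0.0454
   far edge x 129.8 130.2
scene
   end ang 0.073 left pt [159.8  30.4] right pt [166.3 -57.6] mid x 163.1 w 88.3
   line ang 0.0004 left pt [130.3  31.7] right pt [130.3 -58.7] mid x 130.3 w 90.5
   sides ang -0.0439 0.0308
   far edge x 131.2 129.2
```

View pics/e_scene.png

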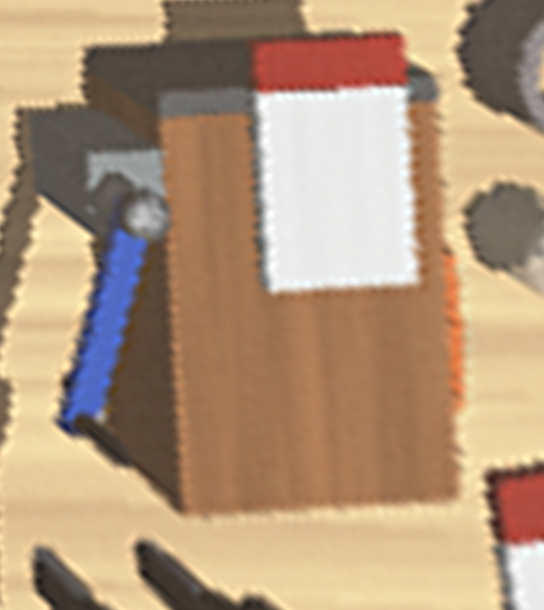

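View pics/e_top.png

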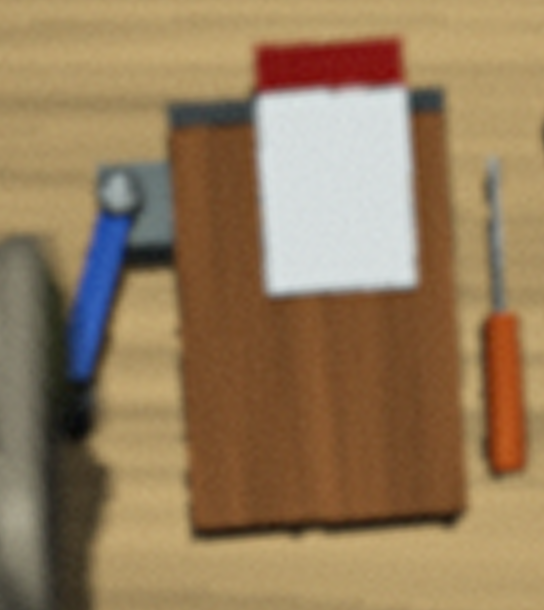

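Line lies on the edge in both views (top 130.8 against 130.0, scene 130.3 against about 130.2; skew about 0.000). Now the keeper.

```bash
python3 - <<'E'
from h import *
plan((*b2w(-44,185.2),139),jaw=BY)
p=capture("scene")
for t in("keeper_peg","spray_can"): print(t,[(np.round(d["location"]),round(d["confidence"],2)) for d in nets.spot_point(p,t)][:2])
E
```

```text
pos [460.3 149.5 139. ] blk [-83.3 197.6] F [ 0.6 -0.9 -0.2] g 0.598 t 10.4 j6 -1.56
R [[0.0, -0.998, -0.064], [0.001, -0.064, 0.998], [-1.0, -0.0, 0.001]]
(np.float64(500.23840869958747), np.float64(139.43801149652438), 139) -> cm [ 0.   -3.93 -1.26]
yaw units -17.93486202032399 alt 18.06513797967601
keeper_peg [(array([492., 113., 109.]), 0.68), (array([390., 433.,   3.]), 0.42)]
spray_can [(array([724., 320.,  -4.]), 0.78)]
```

Request:
{"name": "send_rows", "arguments": {"rows": "0 0 -1.5 0 1.7;0 0 -3.9 -1.2 3.4;0 0 -3.9 -1.2 5.1;0 0 -3.9 -1.2 6.8;0 0 -3.9 -1.2 8.5;0 0 -3.9 -1.2 10.2;0 0 -3.9 -1.2 11.9;0 0 -3.9 -1.2 13.6;0 0 -3.9 -1.2 15.3;0 0 -3.9 -1.2 17;0 0 -3.9 -1.2 17;0 0 -3.9 -1.2 17"}}

```text
time_s: 11.75
eef_pos: [501.9, 134.2, 138.7]
ee_rot: [0.705, -0.052, 0.705, 0.052]
force: [-0.3, 1.1, 0.2]
grip_width: 0.003
```

Request:
{"name": "send_rows", "arguments": {"rows": "0 0 0 0 1.6;0 0 0 0 3.2;0 0 0 0 4.7;0 0 0 0 4.7;0 0 0 0 4.7;0 0 0 0 4.7"}}

```text
time_s: 12.35
eef_pos: [501.6, 135.1, 138.8]
ee_rot: [0.701, 0.092, 0.701, -0.092]
force: [-0.4, -1.0, -0.1]
grip_width: -0.001
```

```bash
cat >> h.py <<'E'
PV=np.array([70.,115.])
def arc(psi,off=17.):
    r=np.array([-np.cos(psi),-np.sin(psi)]);t=np.array([np.sin(psi),-np.cos(psi)])
    return b2w(*(PV+130*r-off*t)), np.arctan2(t[1],t[0])+BY
def arcrows(psis,z,off=17.,off2=None):
    s,R=st(); f=-R[:,1]; cur=np.arctan2(f[1],f[0])
    for p in psis:
        w,a=arc(p,off); d=R.T@(np.array([*w,z])-s["eef_pos"])/10
        da=(a-cur+np.pi)%(2*np.pi)-np.pi
        print(f"psi {p:.2f}: {d[0]:.2f} {d[1]:.2f} {d[2]:.2f} {-np.degrees(da)/5:.2f}")
E
python3 - <<'E'
from h import *
plan(); arcrows([-.322],88,32)
p=capture("scene"); im=p["pixels"][150:260,190:340,::-1]; cv2.imwrite("pics/s2.png",cv2.resize(im,None,fx=5,fy=5,interpolation=cv2.INTER_CUBIC))
E
```

```text
pos [501.6 135.1 138.8] blk [-42.9 180.7] F [-0.4 -1.  -0.1] g -0.001 t 12.3 j6 0.3
R [[-0.0, 0.259, 0.966], [-0.0, 0.966, -0.259], [-1.0, -0.0, -0.0]]
psi -0.32: 5.08 0.54 -0.21 0.02
```

View pics/s2.png

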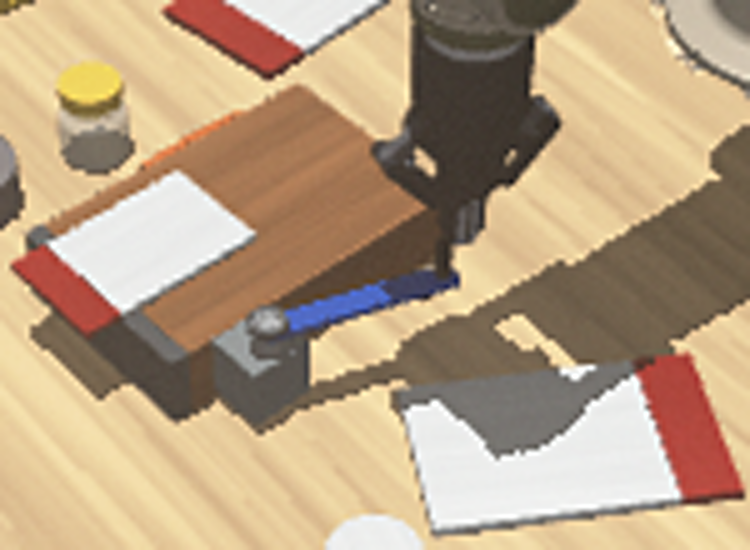

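Request:
{"name": "send_rows", "arguments": {"rows": "0 0 0.5 -0.2 0;0 2 0.5 -0.2 0;0 4 0.5 -0.2 0;0 4.9 0.5 -0.2 0;0 4.9 0.5 -0.2 0;0 4.9 0.5 -0.2 0"}}

```text
time_s: 13.0
eef_pos: [501.3, 140.8, 90.4]
ee_rot: [0.701, 0.093, 0.701, -0.093]
force: [-0.2, -0.3, 0.8]
grip_width: 0.003
```

```bash
python3 - <<'E'
from h import *
plan(); print(arc(-.322,24)[0]); arcrows([-.322],90,24); arcrows(np.arange(-.322,0.2,.05),90,17)
p=capture("scene"); im=p["pixels"][150:260,190:340,::-1]; cv2.imwrite("pics/s3.png",cv2.resize(im,None,fx=5,fy=5,interpolation=cv2.INTER_CUBIC))
E
```

```text
pos [501.3 140.8  90.4] blk [-42.8 186.4] F [-0.2 -0.3  0.8] g 0.003 t 13.0 j6 0.31
R [[0.001, 0.262, 0.965], [0.0, 0.965, -0.262], [-1.0, 0.0, 0.001]]
[498.88267851 133.05556839]
psi -0.32: 0.04 -0.81 -0.03 -0.01
psi -0.32: 0.04 -1.51 -0.03 -0.01
psi -0.27: 0.04 -2.16 -0.10 -0.58
psi -0.22: 0.04 -2.81 -0.14 -1.16
psi -0.17: 0.04 -3.47 -0.14 -1.73
psi -0.12: 0.04 -4.12 -0.11 -2.30
psi -0.07: 0.04 -4.78 -0.05 -2.87
psi -0.02: 0.04 -5.42 0.05 -3.45
psi 0.03: 0.04 -6.07 0.17 -4.02
psi 0.08: 0.04 -6.70 0.33 -4.59
psi 0.13: 0.04 -7.33 0.53 -5.17
psi 0.18: 0.04 -7.95 0.75 -5.74
```

View pics/s3.png

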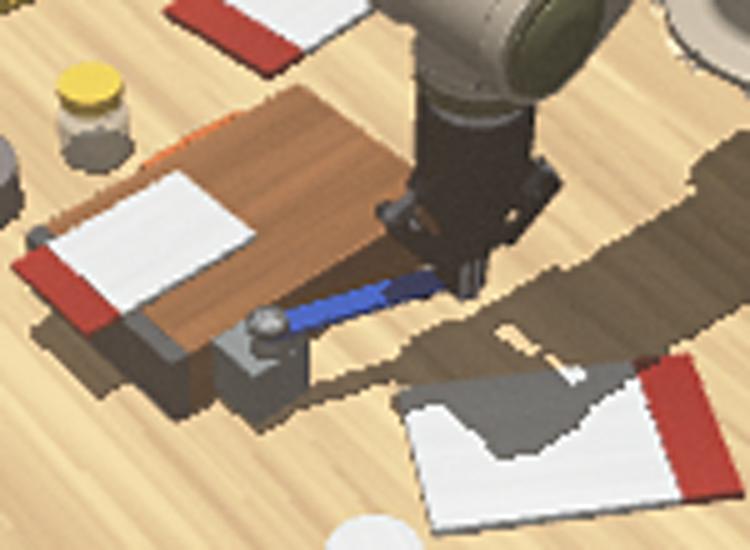

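Request:
{"name": "send_rows", "arguments": {"rows": "0 0 -0.8 0 0;0 0 -1.5 0 0;0 0 -2.2 -0.1 -0.6;0 0 -2.8 -0.14 -1.2;0 0 -3.5 -0.14 -1.7;0 0 -4.1 -0.11 -2.3;0 0 -4.8 -0.05 -2.9;0 0 -5.4 0.05 -3.45;0 0 -6.1 0.17 -4;0 0 -6.7 0.33 -4.6;0 0 -7.3 0.53 -5.2;0 0 -7.95 0.75 -5.7"}}

```text
time_s: 14.25
eef_pos: [487.4, 61.2, 90.3]
ee_rot: [0.703, -0.082, 0.702, 0.082]
force: [0.5, 1.5, -0.8]
grip_width: -0.003
```

```bash
python3 - <<'E'
from h import *
plan(); arcrows([.178],90,17); arcrows(np.arange(.228,0.8,.05),90,17)
p=capture("scene"); im=p["pixels"][150:260,190:340,::-1]; cv2.imwrite("pics/s4.png",cv2.resize(im,None,fx=5,fy=5,interpolation=cv2.INTER_CUBIC))
E
```

```text
pos [487.4  61.2  90.3] blk [-61.3 107.9] F [ 0.5  1.5 -0.8] g -0.003 t 14.2 j6 -0.35
R [[0.001, -0.232, 0.973], [0.0, 0.973, 0.232], [-1.0, -0.0, 0.001]]
psi 0.18: 0.03 0.07 0.05 -0.03
psi 0.23: 0.03 -0.58 -0.02 -0.60
psi 0.28: 0.03 -1.23 -0.05 -1.17
psi 0.33: 0.03 -1.89 -0.05 -1.74
psi 0.38: 0.03 -2.54 -0.02 -2.32
psi 0.43: 0.03 -3.19 0.04 -2.89
psi 0.48: 0.03 -3.84 0.14 -3.46
psi 0.53: 0.03 -4.49 0.27 -4.04
psi 0.58: 0.03 -5.12 0.43 -4.61
psi 0.63: 0.03 -5.75 0.62 -5.18
psi 0.68: 0.03 -6.36 0.84 -5.76
psi 0.73: 0.03 -6.97 1.10 -6.33
psi 0.78: 0.03 -7.56 1.38 -6.90
```

View pics/s4.png

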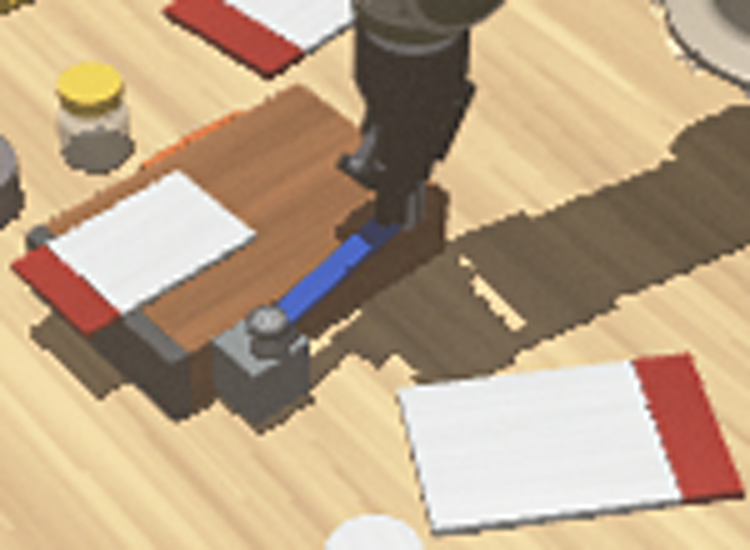

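The keeper follows (arm from crop (270,310) to (390,225)). Continuing the arc.

Request:
{"name": "send_rows", "arguments": {"rows": "0 0 -0.6 0 -0.6;0 0 -1.2 -0.05 -1.2;0 0 -1.9 -0.05 -1.7;0 0 -2.5 0 -2.3;0 0 -3.2 0.05 -2.9;0 0 -3.8 0.15 -3.5;0 0 -4.5 0.25 -4;0 0 -5.1 0.4 -4.6;0 0 -5.75 0.6 -5.2;0 0 -6.35 0.85 -5.8;0 0 -6.95 1.1 -6.3;0 0 -7.55 1.4 -6.9"}}

```text
time_s: 15.5
eef_pos: [518.0, -8.8, 90.0]
ee_rot: [0.646, -0.287, 0.647, 0.287]
force: [-1.7, -0.0, 0.7]
grip_width: 0.006
```

```bash
python3 - <<'E'
from h import *
plan(); arcrows([.778],90,17); arcrows(np.arange(.828,1.39,.05),90,17)
p=capture("scene"); im=p["pixels"][150:260,190:340,::-1]; cv2.imwrite("pics/s5.png",cv2.resize(im,None,fx=5,fy=5,interpolation=cv2.INTER_CUBIC))
E
```

```text
pos [518.   -8.8  90. ] blk [-34.8  36.2] F [-1.7 -0.   0.7] g 0.006 t 15.5 j6 -1.08
R [[-0.001, -0.741, 0.671], [0.0, 0.671, 0.741], [-1.0, 0.0, -0.0]]
psi 0.78: -0.01 -0.04 -0.00 -0.01
psi 0.83: -0.01 -0.70 -0.07 -0.59
psi 0.88: -0.01 -1.35 -0.10 -1.16
psi 0.93: -0.01 -2.01 -0.11 -1.73
psi 0.98: -0.01 -2.66 -0.08 -2.30
psi 1.03: -0.01 -3.31 -0.01 -2.88
psi 1.08: -0.01 -3.96 0.08 -3.45
psi 1.13: -0.01 -4.60 0.21 -4.02
psi 1.18: -0.01 -5.24 0.37 -4.60
psi 1.23: -0.01 -5.87 0.56 -5.17
psi 1.28: -0.01 -6.48 0.78 -5.74
psi 1.33: -0.01 -7.09 1.04 -6.31
psi 1.38: -0.01 -7.68 1.32 -6.89
```

View pics/s5.png

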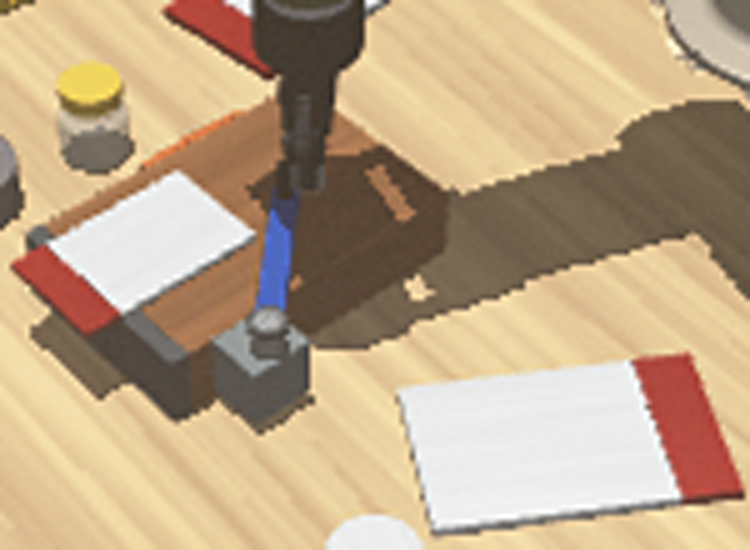

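Request:
{"name": "send_rows", "arguments": {"rows": "0 0 -0.7 -0.05 -0.6;0 0 -1.35 -0.1 -1.2;0 0 -2 -0.1 -1.7;0 0 -2.65 -0.1 -2.3;0 0 -3.3 0 -2.9;0 0 -3.95 0.1 -3.5;0 0 -4.6 0.2 -4;0 0 -5.25 0.4 -4.6;0 0 -5.85 0.55 -5.2;0 0 -6.5 0.8 -5.7;0 0 -7.1 1.05 -6.3;0 0 -7.65 1.3 -6.9"}}

```text
time_s: 16.75
eef_pos: [583.6, -50.3, 89.9]
ee_rot: [0.532, -0.465, 0.533, 0.465]
force: [-1.9, 0.9, -0.0]
grip_width: 0.001
```

```bash
python3 - <<'E'
from h import *
plan(); arcrows([1.378,1.41,1.44,1.47,1.5,1.53,1.55,1.57,1.58,1.59,1.6,1.61],90,17)
p=capture("scene"); im=p["pixels"][150:260,190:340,::-1]; cv2.imwrite("pics/s6.png",cv2.resize(im,None,fx=5,fy=5,interpolation=cv2.INTER_CUBIC))
E
```

```text
pos [583.6 -50.3  89.9] blk [28.2 -9. ] F [-1.9  0.9 -0. ] g 0.001 t 16.8 j6 -1.72
R [[-0.001, -0.991, 0.134], [0.0, 0.134, 0.991], [-1.0, 0.001, 0.0]]
psi 1.38: -0.01 -0.03 -0.03 0.01
psi 1.41: -0.01 -0.45 -0.07 -0.36
psi 1.44: -0.01 -0.84 -0.11 -0.70
psi 1.47: -0.01 -1.23 -0.13 -1.05
psi 1.50: -0.02 -1.62 -0.14 -1.39
psi 1.53: -0.02 -2.02 -0.14 -1.74
psi 1.55: -0.02 -2.28 -0.13 -1.97
psi 1.57: -0.02 -2.54 -0.11 -2.19
psi 1.58: -0.02 -2.67 -0.10 -2.31
psi 1.59: -0.02 -2.80 -0.09 -2.42
psi 1.60: -0.02 -2.93 -0.08 -2.54
psi 1.61: -0.02 -3.06 -0.07 -2.65
```

View pics/s6.png

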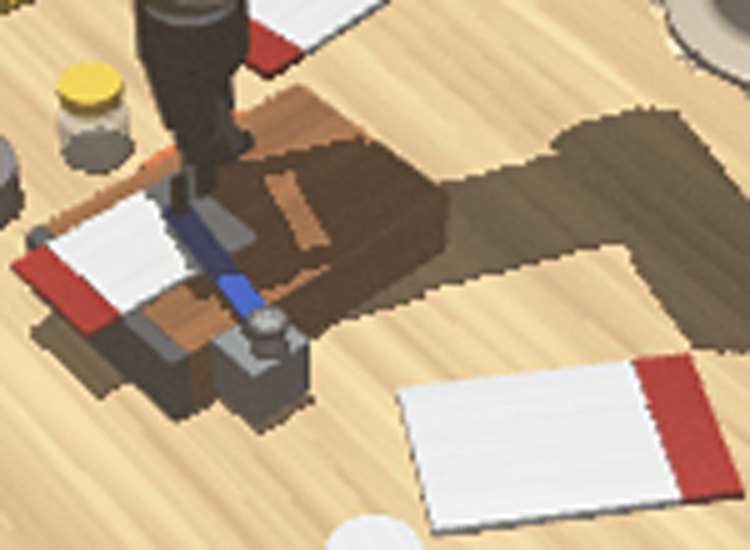

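Request:
{"name": "send_rows", "arguments": {"rows": "0 0 -0.45 -0.1 -0.4;0 0 -0.85 -0.1 -0.7;0 0 -1.25 -0.1 -1;0 0 -1.6 -0.1 -1.4;0 0 -2 -0.1 -1.7;0 0 -2.3 -0.1 -2;0 0 -2.5 -0.1 -2.2;0 0 -2.65 -0.1 -2.3;0 0 -2.65 -0.1 -2.3;0 0 -2.65 -0.1 -2.3"}}

```text
time_s: 17.8
eef_pos: [610.0, -54.6, 89.8]
ee_rot: [-0.483, 0.516, -0.483, -0.516]
force: [-0.9, -0.2, -0.0]
grip_width: -0.001
```

Request:
{"name": "send_rows", "arguments": {"rows": "0 0 -0.1 0 0;0 0 -0.2 0 -0.1;0 0 -0.2 0 -0.1"}}

```text
time_s: 18.1
eef_pos: [611.9, -54.5, 89.8]
ee_rot: [-0.481, 0.519, -0.481, -0.518]
force: [0.1, -0.4, -0.7]
grip_width: -0.003
```

Request:
{"name": "send_rows", "arguments": {"rows": "0 0 -0.1 0 0;0 0 -0.1 0 0;0 0 -0.1 0 0"}}

```text
time_s: 18.4
eef_pos: [612.9, -54.4, 89.8]
ee_rot: [-0.481, 0.518, -0.481, -0.518]
force: [-0.3, -0.3, -0.4]
grip_width: 0.001
```

Request:
{"name": "send_rows", "arguments": {"rows": "0 0 -0.1 0 0;0 0 -0.1 0 0;0 0 -0.1 0 0"}}

```text
time_s: 18.7
eef_pos: [613.3, -54.4, 89.7]
ee_rot: [0.481, -0.518, 0.481, 0.519]
force: [-5.6, -0.6, 3.2]
grip_width: 0.002
```

Request:
{"name": "send_rows", "arguments": {"rows": "0 0 -0.1 0 0;0 0 -0.1 0 0;0 0 -0.1 0 0"}}

```text
time_s: 19.0
eef_pos: [613.5, -54.3, 89.7]
ee_rot: [0.48, -0.517, 0.482, 0.52]
force: [-10.7, -0.9, 5.2]
grip_width: -0.004
```

Request:
{"name": "send_rows", "arguments": {"rows": "0 0 -0.1 0 0;0 0 -0.1 0 0;0 0 -0.1 0 0"}}

```text
time_s: 19.3
eef_pos: [613.6, -54.3, 89.6]
ee_rot: [0.479, -0.517, 0.482, 0.52]
force: [-15.9, -2.8, 7.7]
grip_width: 0.001
```

Force climbs and the tip has stopped, so the keeper is at its stop. Backing off straight away from the peg, then up and clear.

Request:
{"name": "send_rows", "arguments": {"rows": "0 0 0.3 0 0;0 0 1 0 0;0 0 3 0 0;0 -3 4 0 0;0 -8 4 0 0;0 -12 4 0 0;0 -13 8 5 0;0 -13 12 10 0;0 -13 14 20 0;0 -13 14 25 0;0 -13 14 25 0;0 -13 14 25 0"}}

```text
time_s: 20.5
eef_pos: [456.1, 187.5, 220.1]
ee_rot: [-0.481, 0.519, -0.48, -0.519]
force: [0.3, -0.1, 1.0]
grip_width: -0.0
```

```bash
python3 - <<'E'
from h import *
plan()
for n in("top","scene"):
    p=capture(n); print(n)
    fit_plate(p,(85,-13),0.0)
    print([(w2b(d["location"]).round(1),round(d["confidence"],2)) for d in nets.spot_point(p,"keeper_peg")][:2])
    cv2.imwrite(f"pics/f_{n}0.png",p["pixels"][:,:,::-1])
    R=rect(p,66); cv2.imwrite(f"pics/f_{n}.png",cv2.resize(R,None,fx=.55,fy=.55,interpolation=cv2.INTER_AREA)[:,:,::-1])
E
```

```text
pos [456.1 187.5 220.1] blk [-85.2 235.8] F [ 0.3 -0.1  1. ] g -0.0 t 20.5 j6 -1.5
R [[0.001, -0.997, -0.077], [0.001, -0.077, 0.997], [-1.0, -0.001, 0.001]]
top
   end ang 0.0086 left pt [158.4  29.6] right pt [159.1 -58. ] mid x 158.7 w 87.6
   line ang -0.0093 left pt [131.1  30.5] right pt [130.3 -59.6] mid x 130.7 w 90.1
   sides ang -0.0324 0.0548
   far edge x 129.9 130.2
[(array([ 75.7, -15. ]), 0.55)]
scene
   end ang 0.0626 left pt [160.   30.2] right pt [165.7 -61.7] mid x 162.8 w 92.1
   line ang 0.0077 left pt [129.9  30.1] right pt [130.6 -61. ] mid x 130.3 w 91.1
   sides ang 0.005 -0.0206
   far edge x 131.0 129.1
[(array([ 73.9, -13.8]), 0.77)]
```

View pics/f_top.png

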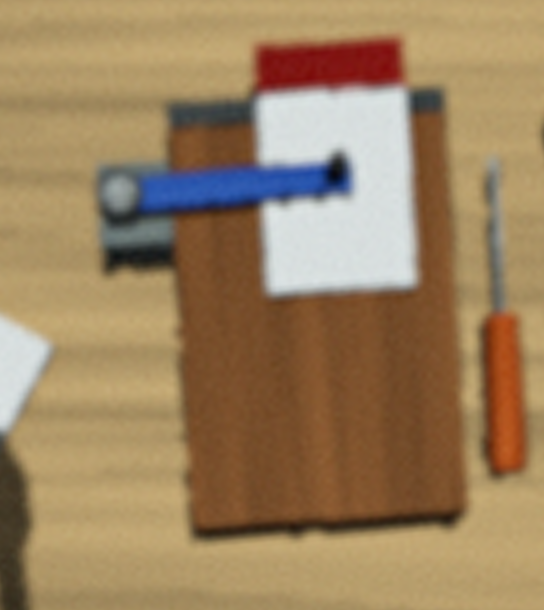

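View pics/f_scene.png

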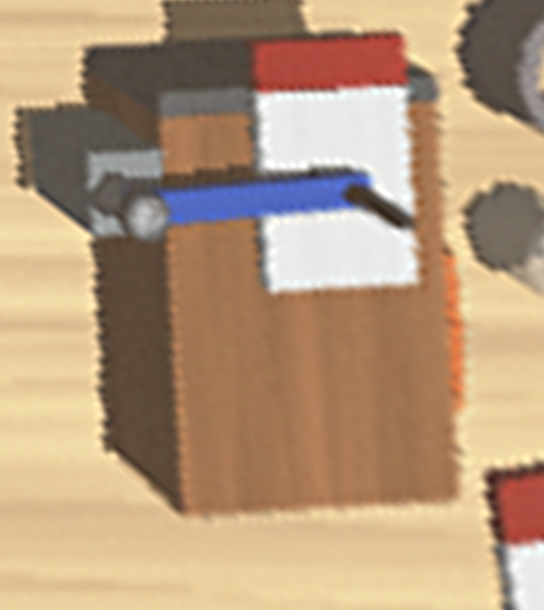

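View pics/f_scene0.png

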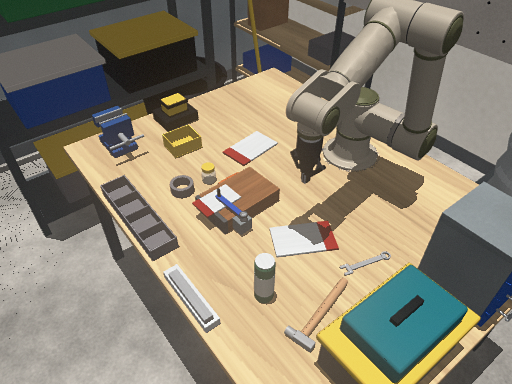

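The keeper lies across the plate at its stop (peg at rectified px (338,170)). The plate's paint line is at the steel edge (row about 90), everything else is in place, and the arm is clear.

```bash
python3 -c "
from rig import workorder; print(workorder.finish_job())"
```

```text
the job is handed in; nothing more can be done
None
```

The job is done and handed in at about 20.6 s on the robot's clock.

**Plate:** I pushed the smallest plate along the block with the two open fingertips.
- **Position:** In the last pictures its paint line is at 130.7 mm against the edge at 130.0 mm (top camera). The scene camera gives 130.3 mm against about 130.0 mm.
- **Squareness:** The two cameras put the line at -0.009 and +0.008 rad, so it is square to the edge within that scatter.
- **Width:** The plate spans about y = -60 to +30 mm on the block, so its whole width is still supported. It did not move measurably when the keeper swung over it.

**Keeper:** I pushed it by the peg with shut fingers until the tip stopped and the force climbed to about 16 N. The network then placed the peg at about (75, -14) mm in the block frame, which matches the 1.6 rad stop.

**Checks that disagreed:**
- The fits of the red end's outer edge gave 158.7 mm (top camera) and 162.8 mm (scene camera) against the 160 mm expected. The scene fit also came out 0.06 rad skewed, because it is disturbed by the dark background.
- The side-edge fits scattered by up to 0.05 rad.
- I relied on the paint-line fits instead, because they agreed in both views.

As far as the last pictures show, nothing else on the table moved. I judged that by eye and did not measure each object.

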